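# Square the putter head to the brass stud and set the brake

## Task

Turn the putter head on its turntable until its striking face looks at the brass stud, so that its white sight line, carried on forward, runs across that stud (not the black one). Then slide the red brake fully home against the turntable, with the head still lined up. Leave the loose parts lying around the fixture where they are.

Things in the scene. Friction and masses are not known exactly. Their poses are not given: they have to be found in the camera images.
- stand: Fixed grey base plate, 195 x 330 x 12 mm. Origin on the bench surface straight under the turntable axis; the plate spans x = -90 to 105 mm, y = -125 to 205 mm. On its +y side the brake track runs along y between two aluminium rails (outer faces at x = -25 and 25 mm, y = 92 to 198 mm, tops 22 mm above the bench).
- head_mid (a point): Point on the turntable axis, level with the top of the steel putter head (56 mm above the bench). Turns with the head: x out of the striking face along the white sight line, y to the heel, z up. The blade is a bar: y = -55 to 55 mm, x = -4 (back) to 18 mm (face), 30 to 56 mm above the bench. A low flange lies behind it: x = -40 to -4, y = -25 to 25 mm, 30 to 42 mm above the bench.
- head_toe (a point): Middle of the top of the blade at the plain toe end (x = 7, y = -55 mm in head_mid's axes), same axes as head_mid. Below the whole head is a dark disc of 62 mm radius, turning with it, its top 24 mm above the bench; the 4 mm white sight line on flange and blade is continued on this disc in front of the face.
- hosel_top (a point): Top centre of the hosel stub on the heel end (x = 7, y = 45 mm in head_mid's axes): 15 mm in diameter, 90 mm above the bench. Same axes as head_mid.
- head (a joint): Turntable angle in rad, positive anticlockwise from above; at 0 the head's x is the stand's x. Range -2.4 to 2.4. Stiff (about 0.08 N m): it stays where it is left.
- brass_stud: Brass stud, fixed, 20 mm in diameter, 12 mm high, on the base plate (top 24 mm above the bench), 85 to 135 mm from the turntable axis; origin at the centre of its underside. The mark to face.
- black_stud: Black stud of the same size, for other work; not the mark. It and the brass one may have changed places.
- brake (a joint): Travel of the red brake slide in m towards the turntable (along the stand's -y): 0 fully back, 0.05 fully home with its rubber shoe at the rim. Stiff (about 1.5 N): stays where it is left.
- brake_top (a point): Centre of the top of the brake's upright red grip, 57 mm above the bench; axes as the stand's. The grip is 44 mm wide in x, 14 mm thick in y and stands 36 mm up from the slide bar (21 mm above the bench). The slide bar reaches 17 mm past this point in +y (10 mm beyond the grip's outer face) and lies low.
- sole_plate: Loose dark iron sole plate, 85 x 50 x 6 mm, lying flat; origin at the centre of its underside. Leave alone.
- ferrule: Loose gold plastic ferrule, 18 mm in diameter, 24 mm high, standing; origin at the centre of its underside. Leave alone.
- wrench_head: Loose knurled steel torque wrench head, 39 mm in diameter, 52 mm high, standing; origin at the centre of its underside. Leave alone.
- putter_grip: Loose tan rubber putter grip, 250 x 27 x 22 mm, lying along its x; origin at the centre of its underside. Leave alone.

How it is judged:
On the way, in this order (a step that is already met when the one before it is completed fails the run):
1. the head is turned to face the brass stud and rests there, while the brake is still off (y of brass_stud in the frame of head_mid between -0.011 and 0.011 m and x of brass_stud in the frame of head_mid above 0 m and velocity of joint head between -0.05 and 0.05 rad/s and value of joint brake below 0.04 m), for 0.2 s.
2. the brake is slid fully home (value of joint brake above 0.046 m), for 0.2 s.
At the end, for the whole second after the job is handed in: The brass stud lies in front of the striking face with its centre within 11 mm of the sight line carried forward, the head is at rest, and the brake is within 4 mm of fully home (y of brass_stud in the frame of head_mid between -0.011 and 0.011 m and x of brass_stud in the frame of head_mid above 0 m and velocity of joint head between -0.05 and 0.05 rad/s and value of joint brake above 0.046 m); the robot touches nothing.
It fails at once if the sole plate is shoved more than 25 mm from its place (distance of sole_plate from where it was at the start of the episode above 0.025 m).
It fails at once if the ferrule is shoved more than 25 mm from its place (distance of ferrule from where it was at the start of the episode above 0.025 m).
It fails at once if the wrench head is shoved more than 25 mm from its place (distance of wrench_head from where it was at the start of the episode above 0.025 m).
It fails at once if the putter grip is shoved more than 25 mm from its place (distance of putter_grip from where it was at the start of the episode above 0.025 m).
It also fails if it takes over 48 s, if anything falls off the work surface, if the arm or the gripper's body presses on something with over 40 N, if the wrist force passes 120 N, or if a joint passes its speed limit or range.

## Robot

A 6-joint arm with a two-finger parallel gripper is mounted at the origin on the work surface. World frame = base frame: x ahead of the robot, y to its left, z up, the work surface at z = 0. Lengths are in m, angles in rad, forces in N, time in s.
With the tool pointing down it reaches from about 0.4 to 0.925 m from the base axis. Payload 3.4 kg.
Tool frame: the origin (TCP) lies midway between the tips of the shut fingers; the grasp point (between the pads) lies 19 mm behind it; z points along the fingers, y is the line along which they close (so a half turn about z gives the same grasp; the last joint's range is limited). The gripper opens to 85 mm and grips with 20 to 120 N. Pads are 22 mm wide; open, the fingers measure 114 mm over their backs; the gripper's body (76 mm by 85 mm) begins 54 mm behind the grasp point. The pads swing forward as they close: fully open they stand 13 mm farther back than shut.
Start: joints at [1.244, 0.307, 1.506, -0, 1.328, -0.073], TCP at [0.144, 0.557, 0.195] pointing down, gripper open.
Joint ranges: [-3.12, 3.12], [-1.05, 2.28], [0.14, 2.33], [-1.42, 4.57], [0.1, 2.73], [-2.68, 2.68]. Speed limits (rad/s): [2.57, 2.57, 3.14, 3.14, 3.14, 3.14].

## Interface

Orientations are given as a 3x3 rotation matrix whose columns are the frame's x, y, z axes.
In Python, from plant import * gives the robot as it stands.
- The arm moves only by the tool carry_out, never from a script. Its argument "increments" is a list of rows, each a list of 5 numbers: the shift along the tool's x, y, z in m, then the turn about the tool's z in rad, then the opening, from 0 (shut) to 1 (fully open). In form: [[tx, ty, tz, yaw, jaw], ...]. A call has 1 to 20 rows; each row is the pose to reach, as a shift and turn from the pose commanded when the call began, along the tool's axes at that moment; what a row does not reach only later rows make up. A row lasts 1/12 s, in which the tool goes at most 41.7 mm and 7.16 degrees, less where a joint would pass 70% of its speed; a pose out of reach is approached as far as the arm can. A call with a gripper value outside its range is refused whole. The fingers move at their own pace and stop on an object; the grip force is fixed at half the most. Time passes only in rows, so rows that repeat a pose let the fingers close. It gives the time, the measured TCP pose, the force, the opening and the grip force at its end, in the units of the state.
- observe(): the state, without advancing time (a new reading comes with each control period).
- get_image(name): name is "scene" or "top"; returns a dict with "image" (480x640x3 uint8, red, green, blue), "K" (3x3 intrinsics, pixels), "rvec" (rotation vector, rad) and "tvec" (3), from world to camera coordinates, as OpenCV has them. Camera axes: x right, y down, z forward; pixel columns grow to the right and rows downward; lengths in m; the calibration is good to about 2 mm. A picture is of the moment at which its call begins. There is no depth.
- hand_in(): hands the job in; it is judged then, once.
The state is a dict: "t": time; "joint_pos": joint angles; "dq": joint speeds; "tau": joint torques, N m; "tool_pos": TCP position; "orientation": TCP orientation; "ft_force": force on the tool from outside, world axes, zero at the start; "wrist_torque": the same for the moment, N m; "opening": finger opening in m; "finger_force": force on a finger pad.
Only numpy, scipy, OpenCV 4.12 (cv2) and the standard library are available. Lean on these libraries where they do the work, as an engineer would, in place of code of your own. Each camera call takes 0.05 s, during which the arm holds its last target. There are 200 camera calls.

## Working session

There is one attempt and no reset: what is moved stays moved. The work goes in short steps, Python scripts to look and compute and a tool call to move; the robot and the scene stay as the last step left them, time stands still between calls to the robot, and variables do not carry over. Pictures are saved under pics/ and viewed, at most 10 in all, crops included, and the job is handed in when it is done.

Besides the shell and the picture viewer there is one more tool, called after "Request:" as name(argument=value, ...), one argument or row to a line, values as JSON. carry_out: Moves the arm, as the interface text tells. Its arguments: {"type":"object","properties":{"increments":{"type":"array","items":{"type":"array","items":{"type":"number"}}}},"required":["increments"]}

```bash
mkdir -p pics; cat > h.py <<'E'
from plant import *
import numpy as np, cv2, pickle
def snap(n,f):
    d=get_image(n); pickle.dump(d,open(f'pics/{f}.pkl','wb')); cv2.imwrite(f'pics/{f}.png',d['image'][:,:,::-1]); return d
def ray(d,u,v,z):
    R=cv2.Rodrigues(np.array(d['rvec'],float))[0]; t=np.array(d['tvec'],float).ravel()
    c=-R.T@t; r=R.T@np.linalg.inv(d['K'])@np.array([u,v,1.]); return c+r*(z-c[2])/r[2]
def proj(d,P): return cv2.projectPoints(np.array(P,float).reshape(-1,1,3),np.array(d['rvec'],float),np.array(d['tvec'],float),np.array(d['K'],float),None)[0].reshape(-1,2)
E
python3 - <<'E'
from h import *
snap('top','t0');snap('scene','s0')
o=observe();print(o['tool_pos'],o['orientation'],o['t'])
E
```

```text
[0.1441726  0.55591043 0.19398952] [[-9.67983037e-01  2.51014979e-01 -5.66926742e-04]
 [ 2.51015596e-01  9.67981443e-01 -1.75958783e-03]
 [ 1.07091664e-04 -1.84555862e-03 -9.99998291e-01]] 0.1
```

View pics/t0.png

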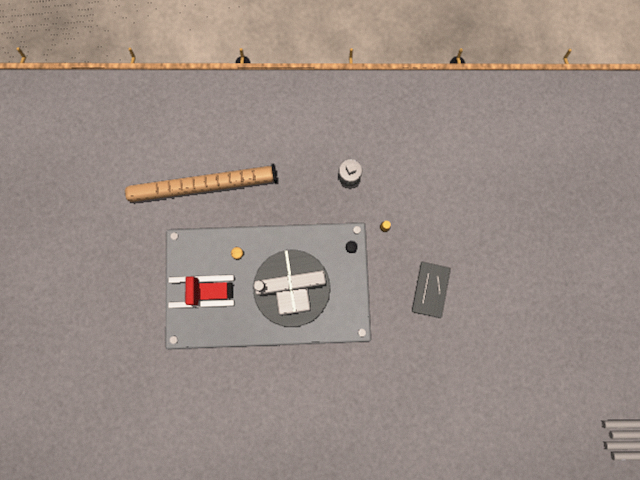

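View pics/s0.png

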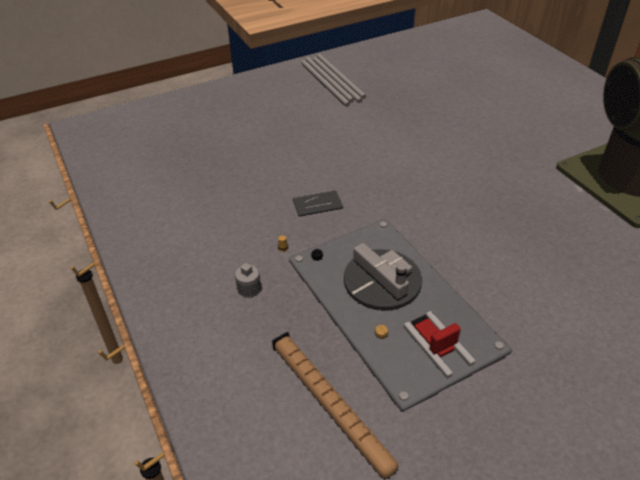

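The top view shows the plate at (165–370, 223–348), disc around (291,288), the brass stud at (237,253), the black stud at (351,247), and the red grip at about (191,291). An enlarged crop gives better precision.

```bash
python3 - <<'E'
from h import *
im=cv2.imread('pics/t0.png')[215:355,155:380]
cv2.imwrite('pics/t0c.png',cv2.resize(im,None,fx=3.5,fy=3.5,interpolation=cv2.INTER_CUBIC))
E
```

```text
(no output)
```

View pics/t0c.png

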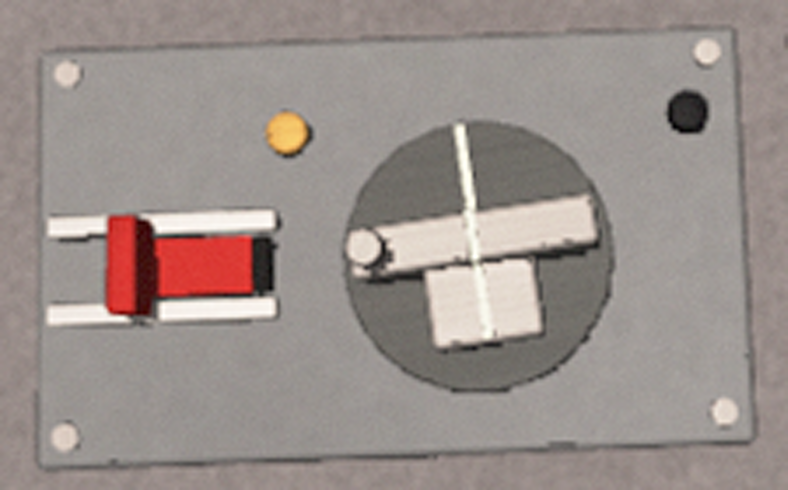

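Crop pixels read: plate corners at (40,52), (735,28), (755,440), (40,467), brass stud at (288,133), disc centre at (479,256), hosel at (366,247), grip top at (121,264), and sight line from (460,125) to (487,335).

```bash
cat >> h.py <<'E'
def crop(d,u,v,z): return ray(d,155+(u+.5)/3.5-.5,215+(v+.5)/3.5-.5,z)
E
python3 - <<'E'
from h import *
np.set_printoptions(precision=4,suppress=True)
d=pickle.load(open('pics/t0.pkl','rb'))
c=[crop(d,*p,.012)[:2] for p in[(40,52),(735,28),(755,440),(40,467)]]
s=np.array([[105,205],[105,-125],[-90,-125],[-90,205]])/1e3
c=np.array(c); A=s-s.mean(0);B=c-c.mean(0)
th=np.arctan2((A[:,0]*B[:,1]-A[:,1]*B[:,0]).sum(),(A*B).sum())
R=np.array([[np.cos(th),-np.sin(th)],[np.sin(th),np.cos(th)]]);t=c.mean(0)-R@s.mean(0)
print('stand',t,th,'res',(c-(s@R.T+t)))
S=lambda w:(w[:2]-t)@R
for n,u,v,z in[('disc',479,256,.024),('brass',288,133,.024),('black',688,112,.024),('tip',460,125,.024),('hosel',366,247,.09),('grip',121,264,.057),('flangeend',487,335,.042),('toe edge face',592,195,.056),('toe back',598,240,.056)]:
    w=crop(d,u,v,z);l=S(w);print(n,w,l,np.arctan2(l[1],l[0]))
for n,u,v,z in[('ferr',386,226,.024),('wr',350,168,.052),('sole',431,290,.006),('g1',130,193,.02),('g2',272,174,.02)]:print(n,ray(d,u,v,z))
E
```

```text
stand [0.5648 0.0051] 0.03406382242864711 res [[-0.0017 -0.001 ]
 [-0.0019  0.0015]
 [ 0.0015  0.002 ]
 [ 0.0021 -0.0024]]
disc [0.5643 0.0052 0.024 ] [-0.0006  0.0001] 2.9290746604381948
brass [0.6211 0.0935 0.024 ] [0.0592 0.0865] 0.9703789203424625
black [ 0.6305 -0.0912  0.024 ] [ 0.0623 -0.0985] -1.0067788104258069
tip [0.6246 0.0143 0.024 ] [0.0601 0.0072] 0.11868680686477749
hosel [0.5647 0.0497 0.09  ] [0.0014 0.0446] 1.5397014974340797
grip [0.5595 0.1602 0.057 ] [-0.      0.1552] 1.5709711978796508
flangeend [0.5283 0.0006 0.042 ] [-0.0366 -0.0032] -3.053578979786323
toe edge face [ 0.5893 -0.0461  0.056 ] [ 0.0227 -0.052 ] -1.1588928697962944
toe back [ 0.5694 -0.0487  0.056 ] [ 0.0028 -0.0539] -1.5193620492863067
ferr [ 0.6643 -0.1485  0.024 ]
wr [ 0.7541 -0.0889  0.052 ]
sole [ 0.5609 -0.2225  0.006 ]
g1 [0.7208 0.2719 0.02  ]
g2 [0.753  0.0388 0.02  ]
```

Request:
carry_out(
  increments=[
    [-0.534,-0.384,0,1.32,0.5],
    [-0.534,-0.384,0,1.32,0.5],
    [-0.534,-0.384,0,1.32,0.5],
    [-0.534,-0.384,0,1.32,0.5],
    [-0.534,-0.384,0,1.32,0.5],
    [-0.534,-0.384,0,1.32,0.5],
    [-0.534,-0.384,0,1.32,0.5],
    [-0.534,-0.384,0,1.32,0.5],
    [-0.534,-0.384,0,1.32,0.5],
    [-0.534,-0.384,0,1.32,0.5],
    [-0.534,-0.384,0,1.32,0.5],
    [-0.534,-0.384,0,1.32,0.5],
    [-0.534,-0.384,0,1.32,0.5],
    [-0.534,-0.384,0,1.32,0.5],
    [-0.534,-0.384,0,1.32,0.5],
    [-0.534,-0.384,0,1.32,0.5],
    [-0.534,-0.384,0,1.32,0.5],
    [-0.534,-0.384,0,1.32,0.5],
    [-0.534,-0.384,0,1.32,0.5],
    [-0.534,-0.384,0,1.32,0.5],
  ],
)

```text
t: 1.77
tool_pos: [0.5636, 0.0517, 0.1944]
orientation: [[0.002, 1.0, -0.002], [1.0, -0.002, 0.0], [0.0, -0.002, -1.0]]
ft_force: [0.1, 1.2, -1.4]
opening: 0.0428
finger_force: 0.0
```

Request:
carry_out(
  increments=[
    [0,0.001,0.04,0,0.5],
    [-0.001,0.001,0.08,0,0.5],
    [-0.001,0.001,0.11,0,0.5],
    [-0.001,0.001,0.128,0,0.5],
    [-0.001,0.001,0.128,0,0.5],
    [-0.001,0.001,0.128,0,0.25],
    [-0.001,0.001,0.128,0,0.25],
    [-0.001,0.001,0.128,0,0.25],
    [-0.001,0.001,0.128,0,0.25],
    [-0.001,0.001,0.128,0,0.25],
  ],
)

```text
t: 2.6
tool_pos: [0.5669, 0.0499, 0.0684]
orientation: [[0.003, 1.0, 0.003], [1.0, -0.003, 0.0], [0.0, 0.003, -1.0]]
ft_force: [0.1, 0.2, -0.2]
opening: 0.0216
finger_force: 0.0
```

```bash
python3 - <<'E'
from h import *
np.set_printoptions(precision=4,suppress=True)
C=np.array([.5645,.005]);p0=np.array([.5646,.0507])
# fork angle from 1.566 to target 1.001-0.15+0.05 more
for k in range(0,16):
    a=1.566+0.90*k/15; p=C+.0457*np.array([np.cos(a),np.sin(a)])-p0
    print(k,p[1],p[0],-0.90*k/15)
print(observe()['tool_pos'],observe()['opening'],observe()['ft_force'])
E
```

```text
0 -5.256575463172264e-07 0.00011919129411763763 -0.0
1 -6.961644842701925e-05 -0.0026215267074407578 -0.060000000000000005
2 -0.0003029273451924594 -0.005353169935774504 -0.12000000000000001
3 -0.0006996186805598228 -0.008065907425082175 -0.18000000000000002
4 -0.0012582627940970204 -0.010749976249807225 -0.24000000000000002
5 -0.001976849170258567 -0.013395716660627222 -0.3
6 -0.0028527916740704456 -0.01599360684911988 -0.36000000000000004
7 -0.0038829378584233076 -0.018534297215991535 -0.42
8 -0.005063580309477893 -0.021008644019537615 -0.48000000000000004
9 -0.006390469989351215 -0.023407742283239275 -0.5399999999999999
10 -0.007858831528064658 -0.025722957844062533 -0.6
11 -0.009463380409719023 -0.02794595842612113 -0.66
12 -0.011198341991045205 -0.03006874362787204 -0.7200000000000001
13 -0.013057472283884104 -0.032083673714922156 -0.78
14 -0.01503408042680128 -0.03398349711482129 -0.84
15 -0.017121052764962882 -0.03576137651489297 -0.9
[0.5669 0.0499 0.0684] 0.021566995833602602 [ 0.1017  0.234  -0.1905]
```

Request:
carry_out(
  increments=[
    [0,-0.0026,0,-0.06,0.25],
    [-0.0003,-0.0054,0,-0.12,0.25],
    [-0.0007,-0.0081,0,-0.18,0.25],
    [-0.0013,-0.0107,0,-0.24,0.25],
    [-0.002,-0.0134,0,-0.3,0.25],
    [-0.0029,-0.016,0,-0.36,0.25],
    [-0.0039,-0.0185,0,-0.42,0.25],
    [-0.0051,-0.021,0,-0.48,0.25],
    [-0.0064,-0.0234,0,-0.54,0.25],
    [-0.0079,-0.0257,0,-0.6,0.25],
    [-0.0095,-0.0279,0,-0.66,0.25],
    [-0.0112,-0.0301,0,-0.72,0.25],
    [-0.0131,-0.0321,0,-0.78,0.25],
    [-0.015,-0.034,0,-0.84,0.25],
    [-0.0171,-0.0358,0,-0.9,0.25],
    [-0.0171,-0.0358,0,-0.9,0.25],
    [-0.0171,-0.0358,0,-0.9,0.25],
    [-0.0171,-0.0358,0,-0.9,0.25],
  ],
)

```text
t: 4.1
tool_pos: [0.5305, 0.0328, 0.0672]
orientation: [[-0.78, 0.625, 0.001], [0.625, 0.78, -0.0], [-0.001, 0.001, -1.0]]
ft_force: [-0.3, 0.2, -0.7]
opening: 0.0212
finger_force: 0.0
```

```bash
python3 - <<'E'
from h import *
snap('top','t1'); snap('scene','s1')
im=cv2.imread('pics/t1.png')[215:355,155:380]
a=cv2.resize(im,None,fx=3.5,fy=3.5,interpolation=cv2.INTER_CUBIC)
cv2.imwrite('pics/t1c.png',a)
E
```

```text
(no output)
```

View pics/t1c.png

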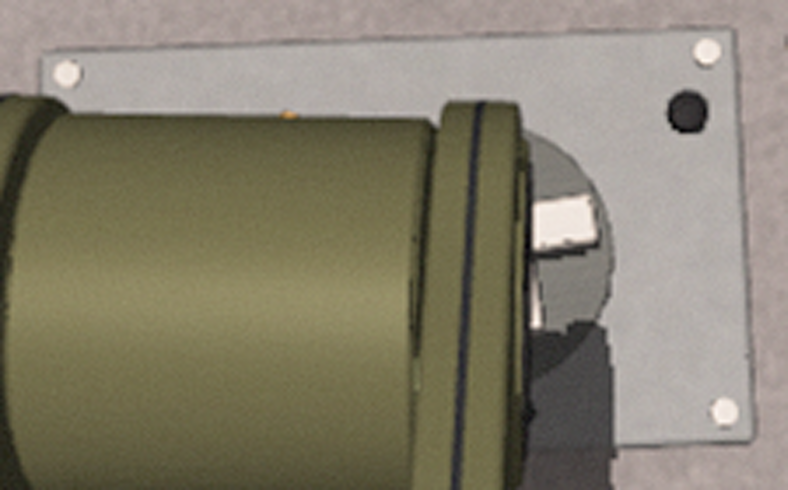

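The toe is still at (590,222), as before, so the head did not turn. I'll check the scene view.

```bash
python3 - <<'E'
from h import *
im=cv2.imread('pics/s1.png')[190:370,290:510]
cv2.imwrite('pics/s1c.png',cv2.resize(im,None,fx=3.3,fy=3.3,interpolation=cv2.INTER_CUBIC))
E
```

```text
(no output)
```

View pics/s1c.png

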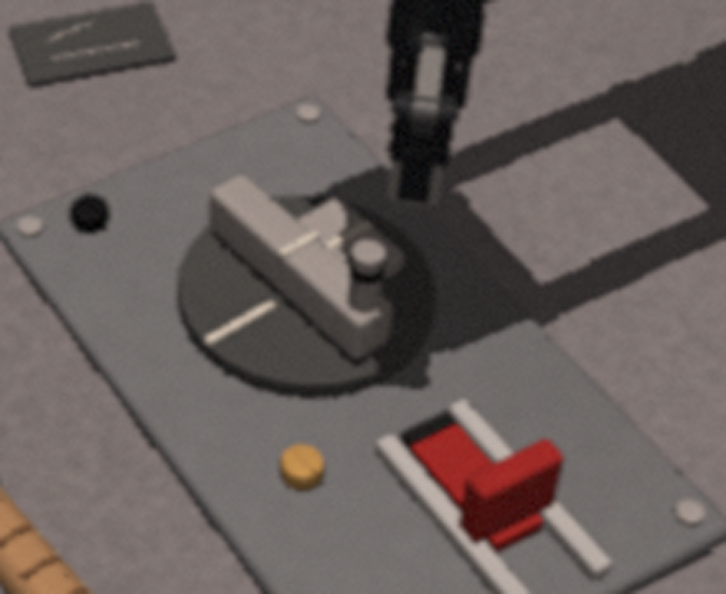

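The scene crop shows the hosel top at (368,250) with the finger tips at about (415,198), off to the side and clear of it. Projecting known points will tell whether height or position is off.

```bash
python3 - <<'E'
from h import *
np.set_printoptions(precision=4,suppress=True)
d=pickle.load(open('pics/s1.pkl','rb'));t=pickle.load(open('pics/t1.pkl','rb'))
f=lambda u,v,z:ray(d,290+u/3.3,190+v/3.3,z)
c=lambda P:(proj(d,P)-[290,190])*3.3
print('tcp',c(observe()['tool_pos']),observe()['tool_pos'])
print('hosel',f(368,250,.09),'brass',f(303,460,.024),'black',f(90,210,.024),'grip',f(512,465,.057))
print('tip at z',[f(415,198,z) for z in(.06,.076,.1,.12,.15)])
T=ray
print('proj hosel top',c([.5647,.05,.09]))
for D in(d,t):
  R=cv2.Rodrigues(np.array(D['rvec'],float))[0];print(-R.T@np.array(D['tvec']).ravel())
E
```

```text
tcp [[406.4603 235.3234]] [0.5304 0.0329 0.0671]
hosel [0.5648 0.05   0.09  ] brass [0.6213 0.0938 0.024 ] black [ 0.632  -0.0897  0.024 ] grip [0.5606 0.1588 0.057 ]
tip at z [array([0.5085, 0.0087, 0.06  ]), array([0.519 , 0.0215, 0.076 ]), array([0.5346, 0.0406, 0.1   ]), array([0.5476, 0.0565, 0.12  ]), array([0.5671, 0.0804, 0.15  ])]
proj hosel top [[368.1071 249.9017]]
[0.9581 0.5589 0.7507]
[ 0.5198 -0.0339  0.864 ]
```

```bash
python3 - <<'E'
from h import *
im=cv2.imread('pics/s1.png')[180:290,370:470]
im=(255*(im/255.)**.45).astype('uint8')
cv2.imwrite('pics/s1d.png',cv2.resize(im,None,fx=5,fy=5,interpolation=cv2.INTER_CUBIC))
d=pickle.load(open('pics/s1.pkl','rb'))
o=observe();R=np.array(o['orientation']);p=np.array(o['tool_pos'])
for q in([0,0,0],[0,.011,0],[0,-.011,0],[0,0,-.02]):print(q,(proj(d,p+R@q)-[370,180])*5)
E
```

```text
[0, 0, 0] [[215.84890712 406.55061319]]
[0, 0.011, 0] [[212.79763518 432.20550273]]
[0, -0.011, 0] [[218.85056286 381.31289341]]
[0, 0, -0.02] [[221.95409508 360.0288908 ]]
```

View pics/s1d.png

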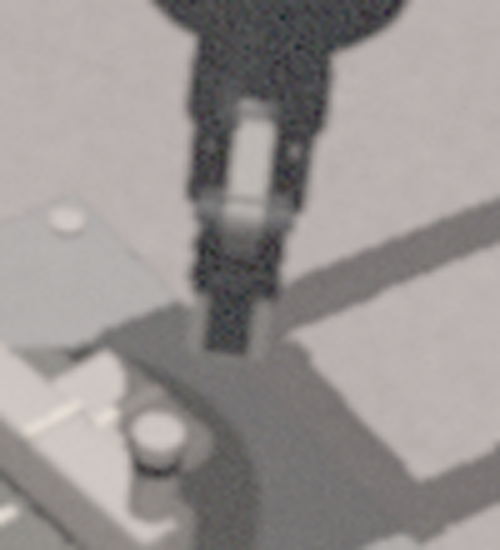

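The finger ends show at about (228,352), higher in the picture than the measured pose implies (about 400–430). I'll shut the fingers off to the side, clear of the head, and triangulate the tip with both cameras.

Request:
carry_out(
  increments=[
    [0,0,-0.03,0,0.25],
    [0,0,-0.06,0,0.25],
    [0.034,0.042,-0.06,0,0],
    [0.068,0.084,-0.06,0,0],
    [0.102,0.127,-0.06,0,0],
    [0.136,0.169,-0.06,0,0],
    [0.136,0.169,-0.06,0,0],
    [0.136,0.169,-0.06,0,0],
    [0.136,0.169,-0.06,0,0],
    [0.136,0.169,-0.06,0,0],
    [0.136,0.169,-0.06,0,0],
  ],
)

```text
t: 5.12
tool_pos: [0.5288, 0.2484, 0.1265]
orientation: [[-0.781, 0.624, -0.001], [0.624, 0.781, -0.001], [-0.0, -0.002, -1.0]]
ft_force: [-0.3, 0.2, -0.3]
opening: -0.0001
finger_force: 0.0
```

```bash
python3 - <<'E'
from h import *
t=snap('top','t2'); s=snap('scene','s2')
p=np.array(observe()['tool_pos']);print(p)
out=[]
for d,n in((t,'t2'),(s,'s2')):
    u=proj(d,p)[0].round().astype(int); x0,y0=u-[50,50]; x0=max(x0,0);y0=max(y0,0)
    im=cv2.imread(f'pics/{n}.png')[y0:y0+100,x0:x0+100]
    im=(255*(im/255.)**.5).astype('uint8')
    out.append(cv2.resize(im,(400,400),interpolation=cv2.INTER_CUBIC)); print(n,u,x0,y0,im.shape)
cv2.imwrite('pics/m2.png',np.hstack(out))
E
```

```text
[0.52911257 0.24797371 0.12670571]
t2 [113 310] 63 260 (100, 100, 3)
s2 [516 337] 466 287 (100, 100, 3)
```

View pics/m2.png

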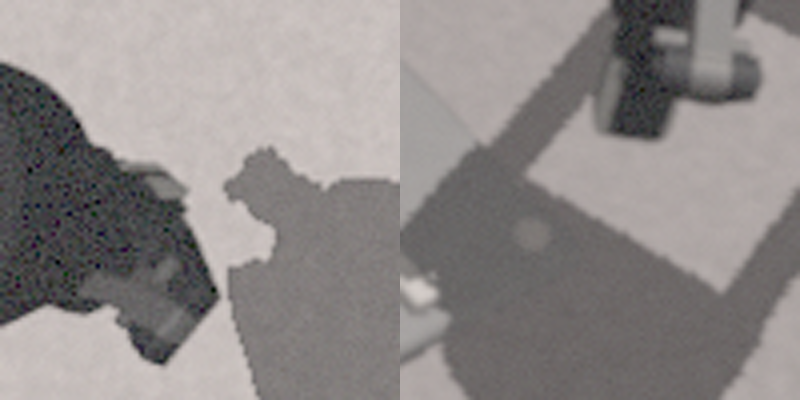

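```bash
python3 - <<'E'
from h import *
from scipy.optimize import least_squares
np.set_printoptions(precision=4,suppress=True)
t=pickle.load(open('pics/t2.pkl','rb'));s=pickle.load(open('pics/s2.pkl','rb'))
p=np.array(observe()['tool_pos'])
for a,b in(((109.5,341.5),(524,320)),((107,341),(524,318)),((111,342),(524,321))):
    r=least_squares(lambda P:np.r_[proj(t,P)[0]-a,proj(s,P)[0]-b],p);print(r.x,r.x-p,r.fun)
print(observe()['joint_pos'])
E
```

```text
[0.4962 0.2399 0.1329] [-0.0329 -0.008   0.0062] [ 6.3339 -7.4814  9.1858 -0.5998]
[0.4977 0.2407 0.1386] [-0.0314 -0.0072  0.0119] [ 6.713  -7.9242  9.7459 -0.644 ]
[0.4952 0.2393 0.1295] [-0.034  -0.0086  0.0028] [ 6.1537 -7.2707  8.9211 -0.5793]
[ 0.3663  0.3782  1.5803 -0.0005  1.1839 -0.5285]
```

The triangulation leaves residuals of 6–9 px, so I've mismatched the tip between the two views. I'll open the fingers so each tip can be told apart, and draw the predicted tips over both views.

Request:
carry_out(
  increments=[
    [0,0,0,0,1],
    [0,0,0,0,1],
    [0,0,0,0,1],
    [0,0,0,0,1],
    [0,0,0,0,1],
    [0,0,0,0,1],
    [0,0,0,0,1],
    [0,0,0,0,1],
  ],
)

```text
t: 5.88
tool_pos: [0.5292, 0.2498, 0.1268]
orientation: [[-0.782, 0.624, 0.0], [0.624, 0.782, -0.0], [-0.0, -0.0, -1.0]]
ft_force: [-0.1, -0.4, 0.1]
opening: 0.0854
finger_force: 0.0
```

```bash
python3 - <<'E'
from h import *
t=snap('top','t3'); s=snap('scene','s3')
o=observe();p=np.array(o['tool_pos']);R=np.array(o['orientation']);print(p,o['opening'])
out=[]
for d,n in((t,'t3'),(s,'s3')):
    u=proj(d,p)[0].round().astype(int); x0,y0=np.maximum(u-[50,85],0)
    im=cv2.imread(f'pics/{n}.png')[y0:y0+150,x0:x0+100]
    im=cv2.resize((255*(im/255.)**.45).astype('uint8'),None,fx=4,fy=4,interpolation=cv2.INTER_CUBIC)
    for q,c in(([0,.0425,-.013],(0,0,255)),([0,-.0425,-.013],(255,0,0)),([0,0,0],(0,255,0)),([0,0,-.1],(0,255,255)),([.011,.0425,-.013],(255,0,255))):
        v=(proj(d,p+R@q)[0]-[x0,y0])*4; cv2.circle(im,tuple(int(k) for k in v),4,c,-1)
    out.append(im); print(n,x0,y0,im.shape)
cv2.imwrite('pics/m3.png',np.hstack(out))
E
```

```text
[0.52915155 0.24983107 0.12679103] 0.0853576123080279
t3 62 225 (600, 400, 3)
s3 467 253 (600, 400, 3)
```

View pics/m3.png

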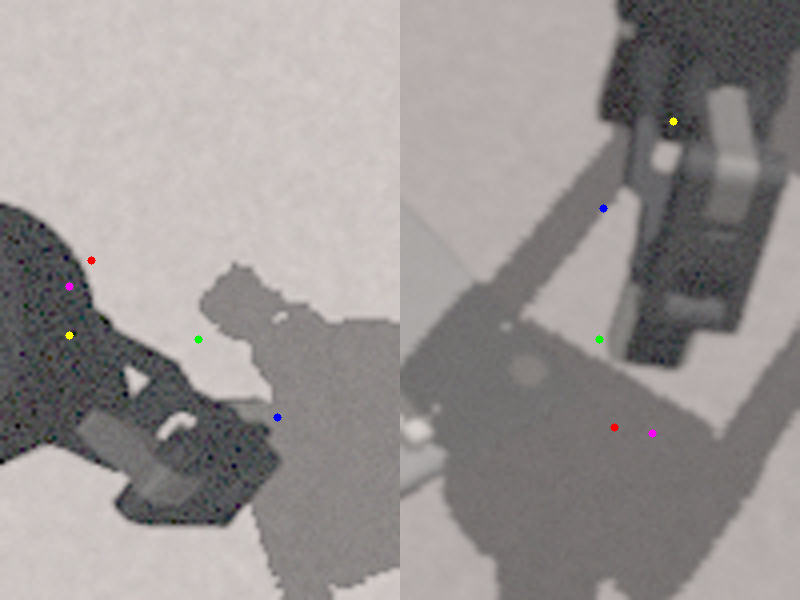

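Both views show the real fingertips well off the predicted ones: top view tip edge at (256,492) against blue (277,417), scene tip at (657,367) against red (614,427). I'll fit the offset.

```bash
python3 - <<'E'
from h import *
from scipy.optimize import least_squares
np.set_printoptions(precision=4,suppress=True)
L=lambda n:pickle.load(open(f'pics/{n}.pkl','rb'))
t,s,s1,t2,s2=map(L,('t3','s3','s1','t2','s2'))
o=observe();p=np.array(o['tool_pos']);R=np.array(o['orientation'])
p1=np.array([.5304,.0329,.0671])
for th in(.008,.0125):
    f=lambda D:np.r_[proj(t,p+D+R@[0,-.0425-th,-.013])[0]-(126,348),proj(s,p+D+R@[0,.0425+th,-.013])[0]-(531.2,344.7)]
    r=least_squares(f,[0,0,0]);print('open',r.x,r.fun)
    g=lambda D:np.r_[proj(t2,p+D+R@[0,-th,0])[0]-(110.7,342.5),proj(s2,p+D+R@[0,th,0])[0]-(525,320.5)]
    r=least_squares(g,[0,0,0]);print('shut',r.x,r.fun)
    h=lambda D:proj(s1,p1+np.r_[D,0]+R@[0,.0107+th,-.007])[0]-(415.6,250.4)
    print('s1, dz=0',least_squares(h,[0,0]).x)
print('base px',proj(s,[0,0,0]),proj(s,[0,0,.2]))
E
```

```text
open [-0.014  -0.0015  0.0297] [ 2.7191 -3.2087  3.7743 -0.2451]
shut [-0.0294 -0.0093  0.0176] [ 6.0429 -7.1336  8.7319 -0.5745]
s1, dz=0 [-0.0236 -0.0269]
open [-0.0108 -0.001   0.0383] [ 2.7312 -3.2227  3.7816 -0.2454]
shut [-0.0262 -0.0087  0.0255] [ 6.0568 -7.1494  8.7333 -0.5742]
s1, dz=0 [-0.0265 -0.0304]
base px [[632.1047 180.4557]] [[671.4929  87.3201]]
```

The fit is ambiguous between height and x, so I'll touch the bare bench with shut fingers to measure height directly.

Request:
carry_out(
  increments=[
    [0.031,0.039,0,0,0],
    [0.031,0.039,0,0,0],
    [0.031,0.039,0.03,0,0],
    [0.031,0.039,0.06,0,0],
    [0.031,0.039,0.09,0,0],
    [0.031,0.039,0.105,0,0],
    [0.031,0.039,0.115,0,0],
    [0.031,0.039,0.115,0,0],
    [0.031,0.039,0.115,0,0],
  ],
)

```text
t: 6.73
tool_pos: [0.5295, 0.2998, 0.0118]
orientation: [[-0.782, 0.624, -0.0], [0.624, 0.782, -0.0], [0.0, -0.0, -1.0]]
ft_force: [-0.5, -0.5, -0.2]
opening: -0.0001
finger_force: 0.0
```

Request:
carry_out(
  increments=[
    [0,0,0.004,0,0],
    [0,0,0.007,0,0],
    [0,0,0.007,0,0],
  ],
)

```text
t: 6.98
tool_pos: [0.5298, 0.2998, 0.0054]
orientation: [[-0.781, 0.624, 0.001], [0.624, 0.781, 0.001], [-0.001, 0.001, -1.0]]
ft_force: [0.4, -0.4, -0.5]
opening: 0.0001
finger_force: 0.0
```

```bash
python3 - <<'E'
from h import *
t=snap('top','t4'); s=snap('scene','s4')
o=observe();p=np.array(o['tool_pos']);R=np.array(o['orientation']);print(p,o['ft_force'],o['joint_pos'])
out=[]
for d,n in((t,'t4'),(s,'s4')):
    u=proj(d,p)[0].round().astype(int); x0,y0=np.maximum(u-[50,85],0)
    im=cv2.imread(f'pics/{n}.png')[y0:y0+150,x0:x0+100]
    im=cv2.resize((255*(im/255.)**.45).astype('uint8'),None,fx=4,fy=4,interpolation=cv2.INTER_CUBIC)
    for q,c in(([0,0,0],(0,255,0)),([0,0,-.1],(0,255,255)),([.02,0,0],(0,0,255))):
        v=(proj(d,p+R@q)[0]-[x0,y0])*4; cv2.circle(im,tuple(int(k) for k in v),3,c,-1)
    out.append(im); print(n,x0,y0,im.shape)
m=np.zeros((600,800,3),'uint8');
for i,im in enumerate(out): m[:im.shape[0],400*i:400*i+im.shape[1]]=im
cv2.imwrite('pics/m4.png',m)
E
```

```text
[0.52965617 0.29970853 0.00545023] [-0.39360428  0.08586424  0.15908585] [ 4.45529669e-01  5.41926639e-01  1.65609404e+00  1.17719265e-05
  9.42501964e-01 -4.51480026e-01]
t4 60 225 (600, 400, 3)
s4 473 336 (576, 400, 3)
```

View pics/m4.png

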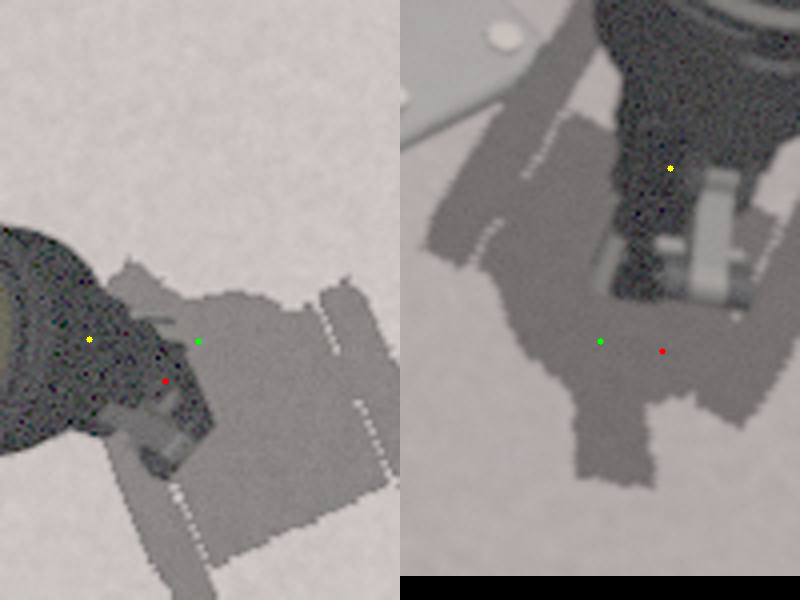

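Still no contact at a measured z of 5 mm, and the finger shadow at (615,485) is well away from the tip at (635,295), so the tip is still above the bench. I'll probe lower.

Request:
carry_out(
  increments=[
    [0,0,0.003,0,0],
    [0,0,0.006,0,0],
    [0,0,0.006,0,0],
  ],
)

```text
t: 7.33
tool_pos: [0.5289, 0.2993, -0.0017]
orientation: [[-0.781, 0.624, -0.001], [0.624, 0.781, -0.0], [0.0, -0.001, -1.0]]
ft_force: [-0.6, 0.3, 1.0]
opening: 0.0001
finger_force: 0.0
```

Request:
carry_out(
  increments=[
    [0,0,0.003,0,0],
    [0,0,0.004,0,0],
    [0,0,0.004,0,0],
  ],
)

```text
t: 7.58
tool_pos: [0.529, 0.2994, -0.0057]
orientation: [[-0.781, 0.624, -0.001], [0.624, 0.781, -0.0], [0.0, -0.001, -1.0]]
ft_force: [0.7, -0.7, -0.5]
opening: -0.0002
finger_force: 0.0
```

The measured TCP is already below the bench with no force, so the reported pose really is biased. Continuing down.

Request:
carry_out(
  increments=[
    [0,0,0.003,0,0],
    [0,0,0.005,0,0],
    [0,0,0.005,0,0],
  ],
)

```text
t: 7.83
tool_pos: [0.5289, 0.2994, -0.0108]
orientation: [[-0.781, 0.624, -0.001], [0.624, 0.781, -0.0], [0.0, -0.001, -1.0]]
ft_force: [-0.5, -0.1, 0.3]
opening: 0.0001
finger_force: 0.0
```

Request:
carry_out(
  increments=[
    [0,0,0.003,0,0],
    [0,0,0.004,0,0],
    [0,0,0.004,0,0],
  ],
)

```text
t: 8.08
tool_pos: [0.529, 0.2994, -0.0146]
orientation: [[-0.781, 0.624, -0.001], [0.624, 0.781, -0.0], [0.0, -0.001, -1.0]]
ft_force: [-0.4, -0.3, -0.5]
opening: -0.0001
finger_force: 0.0
```

Request:
carry_out(
  increments=[
    [0,0,0.003,0,0],
    [0,0,0.004,0,0],
    [0,0,0.004,0,0],
  ],
)

```text
t: 8.33
tool_pos: [0.5291, 0.2994, -0.0185]
orientation: [[-0.781, 0.624, -0.001], [0.624, 0.781, -0.0], [0.0, -0.001, -1.0]]
ft_force: [0.5, 0.1, 0.6]
opening: -0.0001
finger_force: 0.0
```

Request:
carry_out(
  increments=[
    [0,0,0.003,0,0],
    [0,0,0.004,0,0],
    [0,0,0.004,0,0],
  ],
)

```text
t: 8.58
tool_pos: [0.529, 0.2994, -0.0226]
orientation: [[-0.781, 0.624, -0.001], [0.624, 0.781, -0.0], [0.0, -0.001, -1.0]]
ft_force: [-0.0, 0.6, -0.2]
opening: -0.0
finger_force: 0.0
```

Request:
carry_out(
  increments=[
    [0,0,0.002,0,0],
    [0,0,0.003,0,0],
    [0,0,0.003,0,0],
  ],
)

```text
t: 8.83
tool_pos: [0.5291, 0.2995, -0.0255]
orientation: [[-0.781, 0.624, -0.0], [0.624, 0.781, -0.0], [0.0, -0.0, -1.0]]
ft_force: [-0.5, 0.1, -0.9]
opening: -0.0002
finger_force: 0.0
```

Request:
carry_out(
  increments=[
    [0,0,0.002,0,0],
    [0,0,0.003,0,0],
    [0,0,0.003,0,0],
  ],
)

```text
t: 9.08
tool_pos: [0.5291, 0.2994, -0.0285]
orientation: [[-0.781, 0.624, -0.0], [0.624, 0.781, -0.0], [0.0, -0.0, -1.0]]
ft_force: [0.0, -0.3, -0.6]
opening: -0.0002
finger_force: 0.0
```

Request:
carry_out(
  increments=[
    [0,0,0.002,0,0],
    [0,0,0.003,0,0],
    [0,0,0.003,0,0],
  ],
)

```text
t: 9.33
tool_pos: [0.5291, 0.2995, -0.0315]
orientation: [[-0.781, 0.624, -0.0], [0.624, 0.781, -0.0], [0.0, -0.0, -1.0]]
ft_force: [0.3, -0.5, 1.0]
opening: 0.0002
finger_force: 0.0
```

```bash
python3 - <<'E'
from h import *
np.set_printoptions(precision=4,suppress=True)
t=snap('top','t5'); s=snap('scene','s5')
o=observe();p=np.array(o['tool_pos']);print(p,o['ft_force'])
for d,n in((t,'t'),(s,'s')):
    u=proj(d,p)[0];g=d['image'].mean(2)
    x0,y0=(u-[30,25]).astype(int); print(n,u,x0,y0)
    for y in range(y0,min(y0+50,480)):print(y,''.join('#' if v<22 else '+' if v<45 else '-' if v<75 else '.' for v in g[y,x0:x0+56]))
E
```

```text
[ 0.5293  0.2995 -0.0313] [ 0.883  -0.3014 -0.3706]
t [118.2372 310.9001] 88 285
285 ........................................................
286 ........................................................
287 ........................................................
288 +.......................................................
289 ##+----.................................................
290 ###+---.................................................
291 #+##+--.................................................
292 +####+--................................................
293 ###+##+---..............................................
294 +#####++---..........................................---
295 #+#####++-----.....................................-----
296 +###+###+-----.....................................-----
297 ####+#+#+------.........----------.................-----
298 #########+-------....-----------------.............-----
299 #########+------------------------------...........-----
300 ###++#+##+++------------------------------....----..----
301 +##+#####+##+--------------------------
[... 4410 characters left out ...]
..--++++-+++++++++++-........
449 .............................--++++++++++++++++-........
450 ..............................-++++++++-+++++++-........
451 .............................--+++++++--+++++++-........
452 ............................--+++++++++-+++++++-........
453 .............................-+++++-+++++++++++--.......
454 ..............................-+++-+-+-+-++++-++--......
455 ..............................-+++++++++++--++++--......
456 ..............................-+++++++++++++++++--......
457 ..............................-----+++++++++++++--......
458 ..................................--------++++++-.......
459 ..........................................-------.......
```

```bash
python3 - <<'E'
from h import *
np.set_printoptions(precision=4,suppress=True)
L=lambda n:pickle.load(open(f'pics/{n}.pkl','rb'))
t,s=L('t5'),L('s5')
for z in(0,.02,.04,.06,.08):print(z,ray(s,526,425,z)[:2],'top',ray(t,121,331,z)[:2],ray(t,115,336,z)[:2])
# second way: how does picture rvec compare between calls
for n in('t0','t1','t3','t5','s0','s1','s3','s5'):print(n,L(n)['rvec'],L(n)['tvec'],L(n)['K'][0])
g=t['image'].mean(2)
for y in range(320,352):print(y,''.join('#' if v<22 else '+' if v<45 else '-' if v<75 else '.' for v in g[y,88:150]))
E
```

```text
0 [0.5265 0.3037] top [0.4967 0.2817] [0.4888 0.2909]
0.02 [0.538  0.3105] top [0.4972 0.2743] [0.4895 0.2833]
0.04 [0.5495 0.3173] top [0.4978 0.267 ] [0.4902 0.2758]
0.06 [0.561  0.3241] top [0.4983 0.2597] [0.491  0.2683]
0.08 [0.5725 0.3309] top [0.4989 0.2524] [0.4917 0.2608]
t0 [ 2.1448 -2.1508  0.18  ] [-0.0435  0.6459  0.7738] [522.7102   0.     323.0944]
t1 [ 2.1448 -2.1508  0.18  ] [-0.0435  0.6459  0.7738] [522.7102   0.     323.0944]
t3 [ 2.1448 -2.1508  0.18  ] [-0.0435  0.6459  0.7738] [522.7102   0.     323.0944]
t5 [ 2.1448 -2.1508  0.18  ] [-0.0435  0.6459  0.7738] [522.7102   0.     323.0944]
s0 [ 0.6627  2.6525 -1.1392] [ 0.5949 -0.1114  1.1948] [624.7056   0.     321.06  ]
s1 [ 0.6627  2.6525 -1.1392] [ 0.5949 -0.1114  1.1948] [624.7056   0.     321.06  ]
s3 [ 0.6627  2.6525 -1.1392] [ 0.5949 -0.1114  1.1948] [624.7056   0.     321.06  ]
s5 [ 0.6627  2.6525 -1.1392] [ 0.5949 -0.1114  1.1948] [624.7056   0.     321.06  ]
320 #+#########+######+#+++#+#+####-------------------------------
321 ######+###+#######+++++########+------------------------------
322 #######+
[... 1297 characters left out ...]
------------------------------
342 --------------------++####------------------------------------
343 .---------------------++#-------------------------------------
344 .-------------------------------------------------------------
345 .-------------------------------------------------------------
346 .-------------------------------------------------------------
347 ..-----------------------------------------------------------.
348 ..-------------------------------------------------------.....
349 ..----------------------------------------------------........
350 ...---------------------------------------------------........
351 ...-------------------------------------------------..........
```

The picture evidence fits a correct xy, with the real fingertips about 40 mm short of the reported TCP. The wide parts I took for tips were the knuckles. I'll keep probing for contact.

Request:
carry_out(
  increments=[
    [0,0,0.002,0,0],
    [0,0,0.003,0,0],
    [0,0,0.003,0,0],
  ],
)

```text
t: 9.68
tool_pos: [0.5291, 0.2994, -0.0345]
orientation: [[-0.781, 0.624, -0.0], [0.624, 0.781, -0.0], [0.0, -0.0, -1.0]]
ft_force: [-0.4, 0.4, 0.5]
opening: 0.0001
finger_force: 0.0
```

Request:
carry_out(
  increments=[
    [0,0,0.002,0,0],
    [0,0,0.003,0,0],
    [0,0,0.003,0,0],
  ],
)

```text
t: 9.93
tool_pos: [0.5295, 0.2997, -0.0364]
orientation: [[-0.781, 0.624, 0.001], [0.624, 0.781, 0.0], [-0.0, 0.001, -1.0]]
ft_force: [-0.1, -0.9, 6.6]
opening: -0.0003
finger_force: 3.0
```

Request:
carry_out(
  increments=[
    [0,0,0.002,0,0],
    [0,0,0.003,0,0],
    [0,0,0.003,0,0],
  ],
)

```text
t: 10.18
tool_pos: [0.5296, 0.2997, -0.0365]
orientation: [[-0.782, 0.624, 0.002], [0.624, 0.782, 0.001], [-0.001, 0.002, -1.0]]
ft_force: [-6.1, -3.3, 26.3]
opening: -0.0002
finger_force: 12.7
```

Contact at a measured z of -0.036, so the true tip height is the measured value plus 36 mm. I'll lift and return over the hosel.

Request:
carry_out(
  increments=[
    [0,0,-0.04,0,0.25],
    [0,0,-0.08,0,0.25],
    [0,0,-0.12,0,0.5],
    [0,0,-0.145,0,0.5],
    [-0.183,-0.1725,-0.145,0.9,0.5],
    [-0.183,-0.1725,-0.145,0.9,0.5],
    [-0.183,-0.1725,-0.145,0.9,0.5],
    [-0.183,-0.1725,-0.145,0.9,0.5],
    [-0.183,-0.1725,-0.145,0.9,0.5],
    [-0.183,-0.1725,-0.145,0.9,0.5],
    [-0.183,-0.1725,-0.145,0.9,0.5],
    [-0.183,-0.1725,-0.145,0.9,0.5],
    [-0.183,-0.1725,-0.145,0.9,0.5],
    [-0.183,-0.1725,-0.145,0.9,0.5],
    [-0.183,-0.1725,-0.145,0.9,0.5],
  ],
)

```text
t: 11.43
tool_pos: [0.5643, 0.052, 0.1047]
orientation: [[-0.001, 1.0, -0.0], [1.0, 0.001, 0.0], [0.0, -0.0, -1.0]]
ft_force: [-0.2, 0.2, -0.4]
opening: 0.0423
finger_force: 0.0
```

Request:
carry_out(
  increments=[
    [-0.001,0,0.03,0,0.5],
    [-0.001,0,0.05,0,0.5],
    [-0.001,0,0.065,0,0.5],
    [-0.001,0,0.075,0,0.5],
    [-0.001,0,0.075,0,0.5],
    [-0.001,0,0.075,0,0.25],
    [-0.001,0,0.075,0,0.25],
    [-0.001,0,0.075,0,0.25],
    [-0.001,0,0.075,0,0.25],
    [-0.001,0,0.075,0,0.25],
  ],
)

```text
t: 12.27
tool_pos: [0.5654, 0.0496, 0.0307]
orientation: [[0.003, 1.0, 0.002], [1.0, -0.003, 0.0], [0.0, 0.002, -1.0]]
ft_force: [0.5, -0.5, 0.3]
opening: 0.0213
finger_force: 0.0
```

Request:
carry_out(
  increments=[
    [0,-0.0026,0,-0.06,0.25],
    [-0.0003,-0.0054,0,-0.12,0.25],
    [-0.0007,-0.0081,0,-0.18,0.25],
    [-0.0013,-0.0107,0,-0.24,0.25],
    [-0.002,-0.0134,0,-0.3,0.25],
    [-0.002,-0.0134,0,-0.3,0.25],
  ],
)

```text
t: 12.77
tool_pos: [0.552, 0.0477, 0.0305]
orientation: [[-0.294, 0.956, 0.002], [0.956, 0.294, 0.0], [-0.0, 0.002, -1.0]]
ft_force: [0.3, 1.0, 0.7]
opening: 0.0216
finger_force: 0.4
```

```bash
python3 - <<'E'
from h import *
t=snap('top','t6');t0=pickle.load(open('pics/t0.pkl','rb'))
print(np.abs(t['image'].astype(int)-t0['image'])[265:300,308:330].mean())
g=t['image'].mean(2)
for y in range(250,326):
    if y%2==0:print(y,''.join('#' if v<22 else '+' if v<70 else '-' if v<130 else 'O' for v in g[y,285:335]))
E
```

```text
47.775324675324676
250 -++++--------OOOOOOOOOOOOOOOOOOOOOOOOOOOOOOOOOOOOO
252 -++++----------------OOOOOOOOOOOOOOOOOOOOOOOOOOOOO
254 -++#+--------------------OOOOOOOOOOOOOOOOOOOOOOOOO
256 -++#+------------------------OOOOOOOOOOOOOOOOOOOOO
258 -++#+-O------------------------OOOOOOOOOOOOOOOOOOO
260 -+++#-----------------------------OOOOOOOOOOOOOOOO
262 -++##------------------------------OOOOOOOOOOOOOOO
264 ++++#-------------------------OOOOO--OOOOOOOOOOOOO
266 ++++#--------------------OOOOOOOOOOO--OOOOOOOOOOOO
268 +++##---------------OOOOOOOOOOOOOOOOO---OOOOOOOOOO
270 +++##----------OOOOOOOOOOOOOOOOOOOOOO----OOOOOOOOO
272 ++++#+----OOOOOOOOOOOOOOOOOOOOOOOOOOOO----OOOOOOOO
274 -+++#-OOOOOOOOOOOOOOOOOOOOOOOOOOOOOOOOO----OOOOOOO
276 -++##-OOOOOOOOOOOOOOOOOOOOOOOOOOOOOOOO-----OOOOOOO
278 -++##-OOOOOOOOOOOOOOOOOOOOOOOOOOO--+++++----OOOOOO
280 -++##-OOOOOOOOOOOOOOOOOOOOOO--+++++----------OOOOO
282 +++##OOOOOOOOOOOOOOOOOO--++++++-----O-O-----OOOOOO
284 +++##-OOOOOOOOOOOO---++++-----O-OO-------O--OOOOOO
286 +++##OOOOOOOO--+OOOOOOO----O-O---OO-----------OOOO
288 +++##OOO----OOOOOOOOOOOO--------
[... 308 characters left out ...]
------------------+++++-O---------OOOOOO
302 ++++#------------------------+++++---------OOOOOOO
304 +++++-------------------------++++--------OOOOOOOO
306 +++++----------------------+++++++-------OOOOOOOOO
308 +++++-----------------++++++++++++------OOOOOOOOOO
310 +++#+------------+++++++++++++++++-----OOOOOOOOOOO
312 +++#+-------++++++++++++++++++++++--+-OOOOOOOOOOOO
314 +++++--+++++++++++++++++++++++++++-OOOOOOOOOOOOOOO
316 ++++++++++++++++++++++++++++++++++OOOOOOOOOOOOOOOO
318 ++++++++++++++++++++++++++++++++-+-OOOOOOOOOOOOOOO
320 ++++++++++++++++++++++++++++++---+-OOOOOOOOOOOOOOO
322 +++++++++++++++++++++++++++--+---+-OOOOOOOOOOOOOOO
324 ++++++++++++++++++++++--+------+-+-OOOOOOOOOOOOOOO
```

The head is turning now (the toe has moved up). I'll finish the arc.

Request:
carry_out(
  increments=[
    [-0.0001,-0.0027,0,-0.06,0.25],
    [-0.0003,-0.0055,0,-0.12,0.25],
    [-0.0007,-0.0082,0,-0.18,0.25],
    [-0.0013,-0.0109,0,-0.24,0.25],
    [-0.002,-0.0135,0,-0.3,0.25],
    [-0.0029,-0.0161,0,-0.36,0.25],
    [-0.004,-0.0186,0,-0.42,0.25],
    [-0.0052,-0.0211,0,-0.48,0.25],
    [-0.0065,-0.0235,0,-0.54,0.25],
    [-0.008,-0.0258,0,-0.6,0.25],
    [-0.008,-0.0258,0,-0.6,0.25],
    [-0.008,-0.0258,0,-0.6,0.25],
  ],
)

```text
t: 13.82
tool_pos: [0.5293, 0.0324, 0.0302]
orientation: [[-0.78, 0.626, 0.001], [0.626, 0.78, 0.0], [-0.001, 0.001, -1.0]]
ft_force: [1.5, -0.3, 0.9]
opening: 0.0213
finger_force: 0.5
```

Request:
carry_out(
  increments=[
    [0,0,0,0,0.5],
    [0,0,0,0,0.5],
    [0,0,0,0,0.5],
    [0,0,-0.03,0,0.5],
    [0,0,-0.07,0,0.5],
    [0,0,-0.1,0,0.5],
    [0.06,0.08,-0.1,0,0.3],
    [0.12,0.16,-0.1,0,0.3],
    [0.14,0.2,-0.1,0,0],
    [0.14,0.2,-0.1,0,0],
    [0.14,0.2,-0.1,0,0],
    [0.14,0.2,-0.1,0,0],
    [0.14,0.2,-0.1,0,0],
    [0.14,0.2,-0.1,0,0],
  ],
)

```text
t: 14.98
tool_pos: [0.5439, 0.278, 0.1292]
orientation: [[-0.783, 0.621, -0.001], [0.621, 0.783, -0.0], [0.0, -0.001, -1.0]]
ft_force: [-0.2, -0.3, -0.3]
opening: 0.0001
finger_force: 0.0
```

```bash
python3 - <<'E'
from h import *
np.set_printoptions(precision=4,suppress=True)
t=snap('top','t7');s=snap('scene','s7');print(observe()['tool_pos'])
a=cv2.imread('pics/t7.png')[225:350,225:345];b=cv2.imread('pics/s7.png')[220:370,320:480]
m=np.hstack([cv2.resize(a,(400,417),interpolation=2),cv2.resize(b,(400,375),interpolation=2)[:375].copy() if 0 else cv2.copyMakeBorder(cv2.resize(b,(400,375),interpolation=2),0,42,0,0,0)])
cv2.imwrite('pics/m7.png',m)
E
```

```text
[0.5436 0.2753 0.1293]
```

View pics/m7.png

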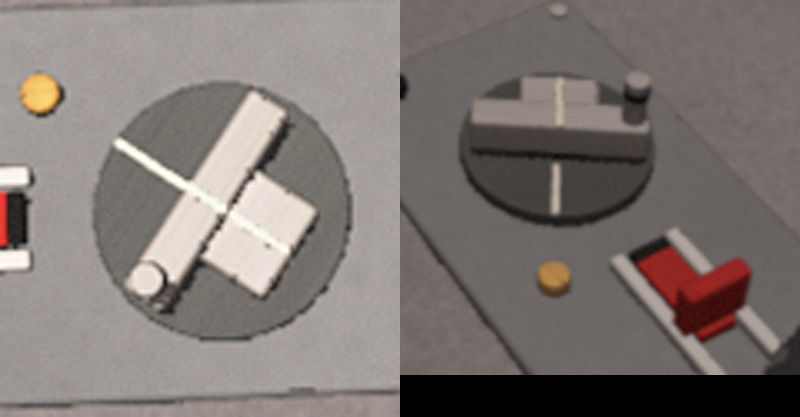

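The head now faces the brass stud: line tip (117,142), brass (40,93), disc centre (222,211), and in the scene view the line points straight at the stud. Computing the error next.

```bash
python3 - <<'E'
from h import *
np.set_printoptions(precision=4,suppress=True)
t=pickle.load(open('pics/t7.pkl','rb'));s=pickle.load(open('pics/s7.pkl','rb'))
f=lambda u,v,z:ray(t,225+(u+.5)/3.3333-.5,225+(v+.5)/3.336-.5,z)[:2]
g=lambda u,v,z:ray(s,320+(u-400)/2.5,220+v/2.5,z)[:2]
C=np.array([.5646,.0051]);B=f(40,93,.024)
an=lambda v:np.arctan2(v[1],v[0])
print('disc',f(222,211,.024),'brass',B,an(B-C))
print('tip',an(f(117,142,.024)-C),'line',an(f(117,142,.024)-f(287,250,.042)),'hosel',an(f(148,279,.09)-C)-1.4164)
print('scene',an(g(555,213,.024)-C),an(g(554,272,.024)-C),an(g(636,80,.09)-C)-1.4164)
E
```

```text
disc [0.5641 0.0056] brass [0.6212 0.094 ] 1.003432721565079
tip 1.0022259895044363 line 1.0020544363108979 hosel 1.001404365349657
scene 0.9954171969760058 0.9984218586614464 0.975620605189014
```

Aligned to within about 0.01 rad (tolerance is about 0.1). Next I'll set the shut fingers down behind the brake grip.

Request:
carry_out(
  increments=[
    [-0.0495,-0.039,0,0.865,0],
    [-0.0495,-0.039,0,0.865,0],
    [-0.0495,-0.039,0,0.865,0],
    [-0.0495,-0.039,0,0.865,0],
    [-0.0495,-0.039,0,0.865,0],
    [-0.0495,-0.039,0,0.865,0],
    [-0.0495,-0.039,0,0.865,0],
    [-0.0495,-0.039,0,0.865,0],
    [-0.0495,-0.039,0.04,0.865,0],
    [-0.0495,-0.039,0.08,0.865,0],
    [-0.0495,-0.039,0.11,0.865,0],
    [-0.0495,-0.039,0.128,0.865,0],
    [-0.0495,-0.039,0.128,0.865,0],
  ],
)

```text
t: 16.17
tool_pos: [0.5545, 0.212, -0.0025]
orientation: [[-0.033, 0.999, -0.009], [0.999, 0.033, -0.003], [-0.003, -0.009, -1.0]]
ft_force: [-1.1, -0.4, -0.7]
opening: 0.0002
finger_force: 0.0
```

Request:
carry_out(
  increments=[
    [-0.01,0,0,0,0],
    [-0.02,0,0,0,0],
    [-0.03,0,0,0,0],
    [-0.037,0,0,0,0],
    [-0.044,0,0,0,0],
    [-0.05,0,0,0,0],
    [-0.055,0,0,0,0],
    [-0.055,0,0,0,0],
  ],
)

```text
t: 16.83
tool_pos: [0.5607, 0.1586, 0.0022]
orientation: [[-0.031, 1.0, 0.001], [1.0, 0.031, -0.0], [-0.0, 0.001, -1.0]]
ft_force: [-0.3, -0.1, 0.6]
opening: 0.0001
finger_force: 0.0
```

```bash
cat > br.py <<'E'
from h import *
s=get_image('scene');s0=pickle.load(open('pics/s0.pkl','rb'))
for d in(s0,s):
    im=d['image'].astype(int);m=(im[...,0]>90)&(im[...,1]<60)&(im[...,2]<60)
    y,x=np.nonzero(m);print(len(x),x.min(),x.max(),y.min(),y.max(),x.mean(),y.mean())
print(observe()['tool_pos'])
for q in(.155,.130,.105):print(q,proj(s,[.5648-.034*q,.0051+q,.057]))
E
python3 br.py
```

```text
574 415 459 319 354 435.94947735191636 332.0644599303136
36 412 420 322 331 416.3611111111111 326.3888888888889
[0.56034263 0.15893612 0.0019846 ]
0.155 [[446.37061436 331.29331443]]
0.13 [[435.35074484 319.09580361]]
0.105 [[424.7183088  307.32712944]]
```

Request:
carry_out(
  increments=[
    [-0.005,0,0,0,0],
    [-0.01,0,0,0,0],
    [-0.015,0,0,0,0],
    [-0.02,0,0,0,0],
    [-0.024,0,0,0,0],
    [-0.027,0,0,0,0],
    [-0.027,0,0,0,0],
  ],
)

```text
t: 17.47
tool_pos: [0.561, 0.1449, 0.0022]
orientation: [[-0.025, 1.0, 0.0], [1.0, 0.025, 0.019], [0.019, 0.001, -1.0]]
ft_force: [-4.1, 41.2, -0.5]
opening: 0.0001
finger_force: 20.4
```

Request:
carry_out(
  increments=[
    [-0.002,0,0,0,0],
    [-0.003,0,0,0,0],
    [-0.003,0,0,0,0],
  ],
)

```text
t: 17.72
tool_pos: [0.561, 0.1449, 0.0022]
orientation: [[-0.025, 1.0, 0.0], [0.999, 0.025, 0.023], [0.023, 0.001, -1.0]]
ft_force: [-3.2, 49.3, -0.5]
opening: -0.0
finger_force: 24.7
```

It has stopped at y=0.145 with 49 N: either home or blocked. I'll back off and measure the grip with code.

Request:
carry_out(
  increments=[
    [0.01,0,0,0,0],
    [0.03,0,0,0,0],
    [0.06,0,0,0,0],
    [0.08,0,-0.03,0,0],
    [0.11,0,-0.07,0,0],
    [0.15,0,-0.1,0,0],
    [0.18,0,-0.1,0,0],
    [0.18,0,-0.1,0,0],
    [0.18,0,-0.1,0,0],
  ],
)

```text
t: 18.47
tool_pos: [0.5561, 0.3119, 0.1027]
orientation: [[-0.036, 0.999, 0.002], [0.999, 0.036, 0.001], [0.001, 0.002, -1.0]]
ft_force: [-0.4, 0.0, -0.2]
opening: -0.0004
finger_force: 0.0
```

```bash
python3 br.py; python3 - <<'E'
from h import *
np.set_printoptions(precision=4,suppress=True)
t=snap('top','t8');s=snap('scene','s8');t7=pickle.load(open('pics/t7.pkl','rb'))
t0=pickle.load(open('pics/t0.pkl','rb'))
for d in(t0,t):
    im=d['image'].astype(int);m=(im[...,0]>70)&(im[...,1]<50)&(im[...,2]<50)
    for y in range(268,312,2):print(y,''.join('R' if im[y,x,0]>150 and m[y,x] else 'r' if m[y,x] else '#' if im[y,x].mean()<45 else 'O' if im[y,x].mean()>190 else '.' for x in range(180,262)))
df=np.abs(t['image'].astype(int)-t7['image']).mean(2)[240:330,255:340];print('head change',(df>25).sum())
E
```

```text
574 415 459 319 354 435.94947735191636 332.0644599303136
515 402 445 304 338 422.19223300970873 316.304854368932
[0.55512325 0.30981796 0.10153733]
0.155 [[446.37061436 331.29331443]]
0.13 [[435.35074484 319.09580361]]
0.105 [[424.7183088  307.32712944]]
268 ..................................................................................
270 ..................................................................................
272 ..................................................................................
274 ..................................................................................
276 ................OOOOOOOOOOOOOOOOOOOOOOOOOOOOOOOOOOOOO.............................
278 OOOOO.R.....Rr###.OOOOOOOOOOOOOOOOOOOOOOOOOOOOOOOOOOO.............................
280 OOOOO.R.R....r####.OOOOOOOOOOOOOOOOOOOOOOOOOOOOO..................................
282 ......R......r####.......#.....#...........................................OOOOOOO
284 ......R......rr####R..........................R#####.......................OOOOOOO
286 ......R......r#####R..........................R######.....
[... 2296 characters left out ...]
..............................r###rrR..........................#####.........
298 ...................................r###rrrRRRRRR..................................
300 ...........................RR......r###....OOOOOOOOOO.............................
302 OOOOOOOOOOOOOOOOOOOOOOOOOOO.RRR..RRr###..OOOOOOOOOOOOO............................
304 OOOOOOOOOOOOOOOOOOOOOOOOOOOOOOO..........OOOOOOOOOOOOO............................
306 OOOOOOOOOOOOOOOOOOOOOOO...........................................................
308 ..................................................................................
310 ..................................................................................
head change 0
```

The grip moved about 33 mm. The shoe front (px 253) is now at the disc rim (px 253.5), it stopped hard under 49 N, and the head shows no change. The arm is clear, so I'm handing in.

```bash
python3 -c "
from plant import *
print(hand_in())"
```

```text
the job is handed in; nothing more can be done
None
```

I handed the job in with the head facing the brass stud to within about 0.01 rad, the red brake pushed against its stop at the turntable rim, and the arm clear of the loose parts; the judge gave no verdict, and "fully home" rests on the camera view and the 49 N stop because I could not read the brake joint.

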